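# Clear the bench dough roller and latch its sliding guard

### The arm

A 6-joint arm with a two-finger parallel gripper is mounted at the origin on the work surface. World frame = base frame: x ahead of the robot, y to its left, z up, the work surface at z = 0. Lengths are in m, angles in degrees, forces in N, time in s.
With the tool pointing down it reaches from about 0.4 to 0.825 m from the base axis. Payload 7 kg.
Tool frame: the origin (TCP) lies midway between the tips of the shut fingers; the grasp point (between the pads) lies 19 mm behind it; z points along the fingers, y is the line along which they close (so a half turn about z gives the same grasp; the last joint's range is limited). The gripper opens to 88 mm and grips with 3 to 60 N. Pads are 19 mm wide; open, the fingers measure 130 mm over their backs; the gripper's body (78 mm by 193 mm) begins 47 mm behind the grasp point.
Start: joints at [79.761, 20.546, 0.682, 0, -70.136, -16.507], TCP at [0.304, 0.603, 0.227] pointing down, gripper open.
Joint ranges: [-176.03, 176.03], [-82.01, 121.73], [-58.28, 71.71], [-173.87, 95.51], [-174.79, -0.11], [-173.66, 173.66]. Speed limits (degrees/s): [136.94, 136.94, 172.46, 180, 180, 180].

### API

Orientations are given as [roll, pitch, yaw] about the fixed x, y, z axes, in that order (R = Rz(yaw) Ry(pitch) Rx(roll)).
In Python, from plant import ctrl gives the robot as it stands.
- The arm moves only by the tool arm_command, never from a script. Its argument "steps" is a list of rows, each an object with "translation": the shift along the tool's x, y, z in mm, a list of three; "rotation": the turn, a rotation vector about the tool's x, y, z in units of 5 degrees (1.0 is 5 degrees), a list of three; "claw": the finger opening in mm, from 0 to 87.6. In form: [{"translation": [x, y, z], "rotation": [rx, ry, rz], "claw": claw}, ...]. A call has 1 to 5 rows; each row is the pose to reach, as a shift and turn from the pose commanded when the call began, along the tool's axes at that moment; what a row does not reach only later rows make up. A row lasts 1/10 s, in which the tool goes at most 50 mm and 8.59 degrees, less where a joint would pass 70% of its speed; a pose out of reach is approached as far as the arm can. A call with a gripper value outside its range is refused whole. The fingers move at their own pace and stop on an object; the grip force is fixed at half the most. Time passes only in rows, so rows that repeat a pose let the fingers close. It gives the time, the measured TCP pose, the force, the opening and the grip force at its end, in the units of the state.
- ctrl.get_obs(): the state, without advancing time (a new reading comes with each control period).
- ctrl.snapshot(name): name is "scene" or "top" or "wrist"; returns (picture, depth): 480x640x3 uint8, red, green, blue; 480x640 float32, m along the optical axis (not along the pixel's ray), 0 where there is no reading.
- ctrl.calibration(name): a dict with "vertical_fov" (degrees; the focal length in pixels is half the picture's height over the tangent of half this angle, whatever the lens; pixels are square), "cx", "cy" (the principal point, pixels), "k1" (the pictures are not rectified: a ray, as slopes to the right and down, at radius r is drawn at 1 + k1 r^2 times it, then the intrinsics apply), "rvec" (rotation vector, rad) and "tvec" (3), from world to camera coordinates, as OpenCV has them; the wrist camera has in their place "hand_eye" (4x4, takes a point from camera to tool coordinates, whose origin is the TCP and whose axes are the flange's). Camera axes: x right, y down, z forward; pixel columns grow to the right and rows downward; lengths in m; the calibration is good to about 2 mm. A picture is of the moment at which its call begins: read the wrist's pose just before it. calibration takes no time and is no camera call.
- ctrl.close_job(): hands the job in; it is judged then, once.
The state is a dict: "clock": time; "joint_pos": joint angles; "qvel": joint speeds; "tau": joint torques, N m; "tool_pos": TCP position; "orientation": TCP orientation; "force": force on the tool from outside, world axes, zero at the start; "moment": the same for the moment, N m; "opening": finger opening in m; "gripper_force": force on a finger pad.
Only numpy, scipy, OpenCV 4.12 (cv2) and the standard library are available. Lean on these libraries where they do the work, as an engineer would, in place of code of your own. Each camera call takes 0.05 s, during which the arm holds its last target. There are 200 camera calls.

### The job

Get the bench dough roller ready to run. Lift the plunger cutter off its bed and set it down upright on the small baking mat, then swing the hold-open lever outward, clear of the guard, and then push the sliding guard fully shut until its spring latch drops and catches. Leave the burner, lighter and cup where they are.

Things in the scene. Friction and masses are not known exactly. Their poses are not given: they have to be found in the camera images.
- roller: Fixed white bench dough roller, 200 (x) by 460 (y), long side to the robot. Origin: centre of its underside, z up. Steel feed bed 60 above the bench, 156 wide, side rails 10 higher. Rollers under a white cover at the +y end (y 115 to 230, top 145 above the bench), spring latch on a bridge on it (to 195). The guard slides along y over the bed, shutting toward +y; the lever is on the -x (robot) side
- guard (a joint): Opening of the sliding guard in m: 0 = fully home against rubber buffers (they give 2 to 3 mm under a firm push); parked open about 0.167 to 0.18 at the start. It closes along +y of the roller. Friction about 2 N; in the last 20 mm the guard's tooth must lift the spring latch, about 7 N more, then the latch drops at about 0.001 and the guard cannot be drawn back
- guard_handle (a point): Centre of the guard's handle: horizontal round steel bar, diameter 14, 110 long across the machine (roller's x), axis 187 above the bench and 40 above the guard's top, on two posts of diameter 12, 45 either side of the centre. The guard's front face lies 40 ahead (+y) of it
- lever (a joint): Angle of the hold-open lever, rad. 0 = engaged: its end stands before a lug on the guard and stops it closing past about 0.165 m open. Grows to 1.6 as the lever swings outward, away from the bed (end moves to -x of the roller; clockwise from above). Clear of the guard from 0.2 on. Stays where left; about 1.2 N at its knob moves it
- lever_knob (a point): Top centre of the lever's upright black round knob, diameter 16, standing 31 clear above the flat steel strut; its top is 119 above the bench. It lies 65 from the lever's pivot; the strut is 113 long, 12 wide, and reaches 48 beyond the knob
- lever_pivot (a point): The lever's vertical hinge axis, 78 above the bench, beside the rail at x = -118, y = 50 of the roller
- pawl (a joint): Lift of the spring latch in m: 0 = down, pushed up to about 0.007 as the guard's tooth passes beneath, drops back to 0 when the guard is home and is then caught
- latch_knob (a point): Top centre of the latch's small black knob above the bridge on the roller cover, 195 above the bench when down. It need not be touched
- cutter: Loose white plastic plunger cutter, 120 g, standing upright on the feed bed. Origin: centre of its underside, z up along its axis. Round: foot diameter 50 and 34 high, then a stem of diameter 20 from 36 to 76 high, then a knob of diameter 28 from 80 to 90 high (its top)
- mat: Small baking mat, brown with a pale border, 200 (x) by 160 (y), 2 thick, fixed on the bench to the left of the roller (+y). Origin: centre of its underside
- burner: Bystander: round shiny spirit burner, unlit, diameter 100, 92 high, to be left alone. Origin: centre of its underside
- lighter: Bystander: flat orange pocket lighter with a steel head, 80 by 24 by 13, lying on the bench, to be left alone. Origin: its underside
- cup: Bystander: white cup, diameter 70, 55 high, to be left alone. Origin: centre of its underside
- guard_front (a point): Middle of the guard's front plate (face toward +y). The guard is an aluminium and clear box 161 wide, reaching 150 back from here, top 147 above the bench; the plate reaches down to 20 above the bed, so the guard cannot shut over the cutter. From the plate's top a steel tongue 32 wide sticks out 55 toward +y, with a tooth (top 157 above the bench)
Not all that is in view belongs to the job. What is shaped like the cutter but orange or yellow is not meant.

How it is judged:
By the outcome, as a careful person would: the job done as asked, in the order asked, and still so for the second after the job is handed in, with the robot touching nothing.
It also fails if it takes over 64 s, if anything falls off the work surface, if the arm or the gripper's body presses on something with over 40 N, if the wrist force passes 120 N, or if a joint passes its speed limit or range.

## Working session

There is one attempt and no reset: what is moved stays moved. The work goes in short steps, Python scripts to look and compute and a tool call to move; the robot and the scene stay as the last step left them, time stands still between calls to the robot, and variables do not carry over. Pictures are saved under pics/ and viewed, at most 10 in all, crops included, and the job is handed in when it is done.

Besides the shell and the picture viewer there is one more tool, called after ">>>" as a command line: name --argument value ..., lists and objects as JSON in quotes. arm_command: Moves the arm, as the interface text tells. Its arguments: {"type":"object","properties":{"steps":{"type":"array"}},"required":["steps"]}

```bash
mkdir -p pics; ls
cat > h.py <<'E'
import numpy as np,cv2
from scipy.spatial.transform import Rotation as R
from plant import ctrl
def cam(name,obs=None):
    c=ctrl.calibration(name); f=240/np.tan(np.radians(c["vertical_fov"])/2)
    if "rvec" in c:
        Rw=R.from_rotvec(np.ravel(c["rvec"])).as_matrix(); t=np.ravel(c["tvec"]); Rc=Rw.T; o=-Rw.T@t
    else:
        H=np.array(c["hand_eye"]); Rt=R.from_euler('xyz',obs["orientation"],degrees=True).as_matrix()
        Rc=Rt@H[:3,:3]; o=Rt@H[:3,3]+np.array(obs["tool_pos"])
    return c,f,Rc,o
def ray(cm,u,v):
    c,f,Rc,o=cm; d=np.array([(u-c["cx"])/f,(v-c["cy"])/f]); s=d.copy()
    for _ in range(20): s=d/(1+c["k1"]*(s@s))
    return o,Rc@np.array([s[0],s[1],1])
def onz(cm,u,v,z):
    o,d=ray(cm,u,v); return o+d*(z-o[2])/d[2]
def atd(cm,u,v,dep):
    o,d=ray(cm,u,v); return o+d*dep
def proj(cm,p):
    c,f,Rc,o=cm; q=Rc.T@(np.array(p)-o); s=q[:2]/q[2]; s=s*(1+c["k1"]*(s@s)); return s*f+[c["cx"],c["cy"]]
def snap(name,fn):
    ob=ctrl.get_obs(); p,d=ctrl.snapshot(name); cv2.imwrite(f"pics/{fn}.png",p[:,:,::-1]); np.savez(f"pics/{fn}.npz",p=p,d=d,pos=ob["tool_pos"],ori=ob["orientation"]); return cam(name,ob),p,d
E
python3 - <<'E'
from h import *
for n in("top","scene"): 
    cm,p,d=snap(n,n+"0"); print(n,cm[3],cm[0])
print(ctrl.get_obs())
E
```

```text
pics
top [0.37319503 0.01791896 1.06651349] {'vertical_fov': 51.904018081048974, 'cx': 330.1401355694522, 'cy': 237.64809597014528, 'k1': -0.001114343570111616, 'rvec': array([ 2.02896293, -2.20117241,  0.23132056]), 'tvec': array([0.04611805, 0.58232964, 0.96737375])}
scene [ 1.1210173  -0.16225444  1.05148789] {'vertical_fov': 51.35810592007583, 'cx': 327.10369395344316, 'cy': 242.30684893746442, 'k1': -0.029067580317825005, 'rvec': array([ 2.16754687,  1.52557994, -0.45082684]), 'tvec': array([-0.21399067, -0.37736539,  1.4833868 ])}
{'clock': 0.1, 'joint_pos': array([ 7.97615887e+01,  2.05876942e+01,  6.39271653e-01, -1.68160490e-02,
       -7.01368047e+01, -1.65066174e+01]), 'qvel': array([ 0.10788887, -0.08986564,  0.12871568,  0.02808707,  0.07371488,
       -0.08572444]), 'tau': array([-1.00160381e-03, -5.84161270e+01,  2.93750703e+01,  7.01549783e+00,
        1.01423910e-02, -4.85860551e-05]), 'tool_pos': array([0.30359938, 0.60237825, 0.22571707]), 'orientation': array([ 1.79913793e+02, -9.05986349e-03, -2.67507473e+01]), 'force': array([ 0.00683227, -0.02449724, -0.41493683]), 'moment': array([-0.02255844, -0.00611618, -0.00410681]), 'gripper_force': 0.0, 'opening': 0.0871830481215796}
```

View pics/top0.png

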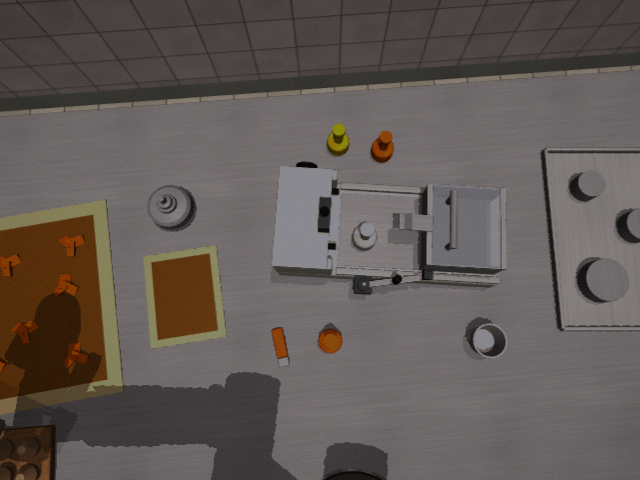

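View pics/scene0.png

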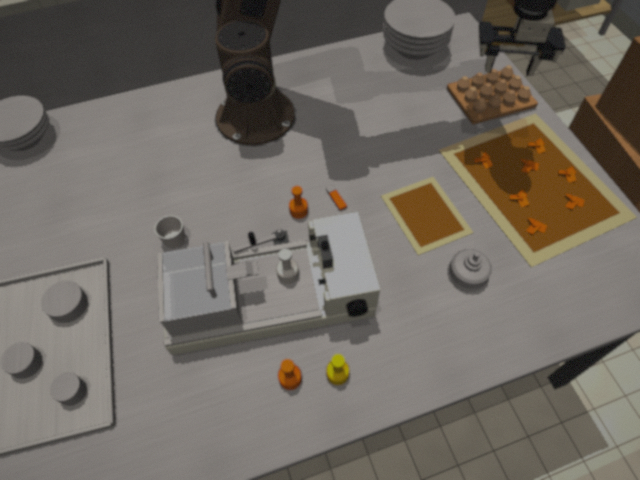

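Top view: the white cutter on the bed is at about (366,232), with its knob at (367,229). The look-alikes are yellow (338,140), orange (383,148) and orange (330,340), all standing on the bench, so the white one on the feed bed is meant. The small mat is at (185,297), lever knob (397,279), pivot (363,286), handle (454,220), burner (170,206), lighter (280,346) and cup (488,340).

Run:
```python
from h import *
z=np.load('pics/top0.npz');p=z['p'];d=z['d'];cm=cam("top")
c=cv2.resize(p[155:305,265:515],None,fx=3.2,fy=3.2,interpolation=cv2.INTER_CUBIC);cv2.imwrite('pics/crop1.png',c[:,:,::-1])
def show(n,u,v,zz): print(n,onz(cm,u,v,zz).round(4),'dep',atd(cm,u,v,np.median(d[v-1:v+2,u-1:u+2])).round(4))
show('cutknob',367,229,.15);show('leverknob',397,279,.119);show('pivot',363,286,.09)
show('handleA',454,195,.194);show('handleB',453,245,.194)
for u,v in((281,169),(330,170),(328,273),(276,271)):show('cover',u,v,.145)
# mat mask
hsv=cv2.cvtColor(p,cv2.COLOR_RGB2HSV)
m=((hsv[...,0]<25)&(hsv[...,1]>150)).astype(np.uint8);m[:,:130]=0;m[:,235:]=0
cs,_=cv2.findContours(m,cv2.RETR_EXTERNAL,cv2.CHAIN_APPROX_NONE);k=max(cs,key=cv2.contourArea)
b=cv2.boxPoints(cv2.minAreaRect(k));[print('mat',q,onz(cm,*q,.002).round(4)) for q in b]
print('mat c',onz(cm,*b.mean(0),.002).round(4))
show('burner',170,206,.09);show('cup',488,340,.055);show('lighter',280,346,.013)
```

```text
cutknob [ 0.5765 -0.0711  0.15  ] dep [ 0.5767 -0.0712  0.1489]
leverknob [ 0.4801 -0.1222  0.119 ] dep [ 0.4803 -0.1224  0.1177]
pivot [ 0.475  -0.0578  0.09  ] dep [ 0.4757 -0.0583  0.0833]
handleA [ 0.6177 -0.2329  0.194 ] dep [ 0.6185 -0.2337  0.1911]
handleB [ 0.5247 -0.2186  0.194 ] dep [ 0.5251 -0.2191  0.192 ]
cover [0.7118 0.0853 0.145 ] dep [0.7122 0.0854 0.144 ]
cover [ 0.702  -0.0106  0.145 ] dep [ 0.7024 -0.0106  0.1438]
cover [0.499  0.0098 0.145 ] dep [0.5075 0.0093 0.0834]
cover [0.5108 0.1071 0.145 ] dep [0.5322 0.1209 0.0017]
mat [149.01079 259.81424] [0.5792 0.3958 0.002 ]
mat [208.85521 253.36948] [0.5829 0.2652 0.002 ]
mat [217.39967 332.71085] [0.4106 0.2524 0.002 ]
mat [157.55525 339.1556 ] [0.4075 0.3789 0.002 ]
mat c [0.4936 0.323  0.002 ]
burner [0.6707 0.321  0.09  ] dep [0.6792 0.3297 0.0621]
cup [ 0.3501 -0.3006  0.055 ] dep [ 0.3489 -0.3167  0.004 ]
lighter [0.3724 0.1208 0.013 ] dep [0.3724 0.1209 0.0123]
```

View pics/crop1.png

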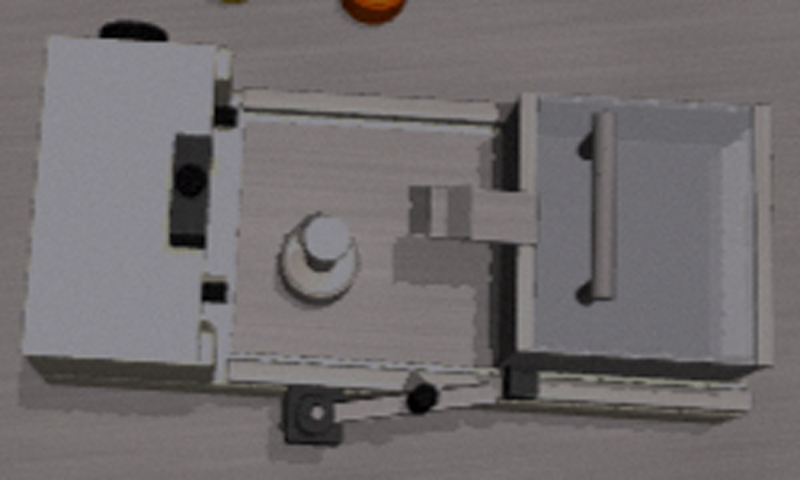

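The crop confirms that the white cutter on the bed (crop 320,260) is the only white one, so it is the target. The lever runs from its pivot (crop 315,412) to the knob (422,397), with its end before the guard's lug at (520,383). The heights agree with the given sizes: cutter top 0.149, lever knob 0.118 and knob-to-pivot 64 mm. The roller's yaw is about -6°.

```bash
cat >> h.py <<'E'
def plan(*wps,start=None,step=48,claw=87):
    """wps: (x,y,z,yaw); prints rows, calls of 5"""
    if start is None:
        o=ctrl.get_obs(); start=(*o["tool_pos"],o["orientation"][2])
    cur=np.array(start,float)
    for w in wps:
        w=np.array(w,float); dl=w-cur; dl[3]=(dl[3]+180)%360-180
        n=int(np.ceil(max(np.linalg.norm(dl[:3])*1000/step,abs(dl[3])/8.4,1))); pts=[cur+dl*(i+1)/n for i in range(n)]
        print('->',w.round(3),n,'rows')
        for i in range(0,n,5):
            y=np.radians(cur[3]); A=np.array([[np.cos(y),np.sin(y),0],[np.sin(y),-np.cos(y),0],[0,0,-1]])
            for q in pts[i:i+5]:
                print('  ',(A@(q-cur)[:3]*1000).round(0).tolist(),round(-(q-cur)[3]/5,2))
            print('  --'); cur=pts[min(i+4,n-1)]
E
python3 -c "
from h import *
plan((.5765,-.071,.215,-96),(.5765,-.071,.097,-96))"
```

```text
-> [ 5.76e-01 -7.10e-02  2.15e-01 -9.60e+01] 16 rows
   [34.0, 30.0, 1.0] 0.87
   [68.0, 60.0, 1.0] 1.73
   [103.0, 90.0, 2.0] 2.6
   [137.0, 120.0, 3.0] 3.46
   [171.0, 150.0, 3.0] 4.33
  --
   [43.0, 15.0, 1.0] 0.87
   [86.0, 30.0, 1.0] 1.73
   [128.0, 46.0, 2.0] 2.6
   [171.0, 61.0, 3.0] 3.46
   [214.0, 76.0, 3.0] 4.33
  --
   [45.0, -2.0, 1.0] 0.87
   [91.0, -3.0, 1.0] 1.73
   [136.0, -5.0, 2.0] 2.6
   [182.0, -7.0, 3.0] 3.46
   [227.0, -8.0, 3.0] 4.33
  --
   [42.0, -18.0, 1.0] 0.87
  --
-> [ 5.76e-01 -7.10e-02  9.70e-02 -9.60e+01] 3 rows
   [0.0, -0.0, 39.0] -0.0
   [0.0, -0.0, 79.0] -0.0
   [0.0, -0.0, 118.0] -0.0
  --
```

>>> arm_command --steps '[{"translation": [34, 30, 1], "rotation": [0, 0, 0.87], "claw": 60}, {"translation": [68, 60, 1], "rotation": [0, 0, 1.73], "claw": 60}, {"translation": [103, 90, 2], "rotation": [0, 0, 2.6], "claw": 60}, {"translation": [137, 120, 3], "rotation": [0, 0, 3.46], "claw": 60}, {"translation": [171, 150, 3], "rotation": [0, 0, 4.33], "claw": 60}]'

```text
clock: 0.6
tool_pos: [0.3891, 0.3899, 0.2231]
orientation: [180.0, -0.0, -48.6]
force: [0.8, -0.3, -0.4]
opening: 0.0605
gripper_force: 0.0
```

>>> arm_command --steps '[{"translation": [43, 15, 1], "rotation": [0, 0, 0.87], "claw": 60}, {"translation": [86, 30, 1], "rotation": [0, 0, 1.73], "claw": 60}, {"translation": [128, 46, 2], "rotation": [0, 0, 2.6], "claw": 60}, {"translation": [171, 61, 3], "rotation": [0, 0, 3.46], "claw": 60}, {"translation": [214, 76, 3], "rotation": [0, 0, 4.33], "claw": 60}]'

```text
clock: 1.1
tool_pos: [0.4743, 0.1795, 0.2204]
orientation: [180.0, 0.0, -70.2]
force: [0.4, 0.3, -0.4]
opening: 0.0599
gripper_force: 0.0
```

>>> arm_command --steps '[{"translation": [45, -2, 1], "rotation": [0, 0, 0.87], "claw": 60}, {"translation": [91, -3, 1], "rotation": [0, 0, 1.73], "claw": 60}, {"translation": [136, -5, 2], "rotation": [0, 0, 2.6], "claw": 60}, {"translation": [182, -7, 3], "rotation": [0, 0, 3.46], "claw": 60}, {"translation": [227, -8, 3], "rotation": [0, 0, 4.33], "claw": 60}]'

```text
clock: 1.6
tool_pos: [0.5594, -0.0312, 0.2172]
orientation: [180.0, 0.0, -91.9]
force: [0.6, 1.2, 1.7]
opening: 0.0605
gripper_force: 0.0
```

>>> arm_command --steps '[{"translation": [42, -18, 1], "rotation": [0, 0, 0.87], "claw": 60}, {"translation": [42, -18, 1], "rotation": [0, 0, 0.87], "claw": 60}, {"translation": [42, -18, 1], "rotation": [0, 0, 0.87], "claw": 60}]'

```text
clock: 1.9
tool_pos: [0.5757, -0.073, 0.2157]
orientation: [179.9, -0.0, -96.2]
force: [-0.2, -0.4, -0.3]
opening: 0.0601
gripper_force: 0.0
```

Run:
```python
from h import *
cm,p,d=snap("wrist","w1")
print(cm[3], proj(cm,(.5765,-.071,.15)),proj(cm,(.5757,-.073,.15)))
```

```text
[ 0.56847638 -0.14112659  0.37372104] [312.95293754 252.62752351] [313.80581081 249.70388047]
```

View pics/w1.png

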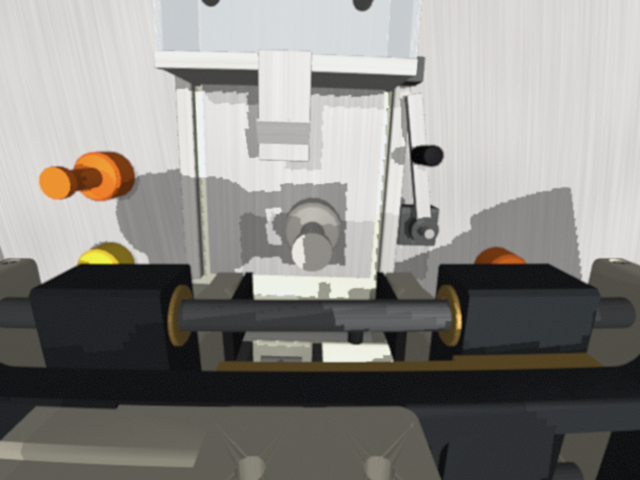

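The wrist view shows the knob top at (312,250), within 1 mm of the prediction. The lever knob is at (428,155). I'm going down to grip the stem.

>>> arm_command --steps '[{"translation": [0, 0, 40], "rotation": [0, 0, 0], "claw": 60}, {"translation": [0, 0, 80], "rotation": [0, 0, 0], "claw": 60}, {"translation": [-1, 0, 118], "rotation": [0, 0, 0], "claw": 60}, {"translation": [-1, 0, 118], "rotation": [0, 0, 0], "claw": 60}, {"translation": [-1, 0, 118], "rotation": [0, 0, 0], "claw": 10}]'

```text
clock: 2.45
tool_pos: [0.5762, -0.0699, 0.0993]
orientation: [180.0, -0.0, -95.9]
force: [0.9, 0.7, 0.3]
opening: 0.0562
gripper_force: 0.0
```

>>> arm_command --steps '[{"translation": [0, 0, 0], "rotation": [0, 0, 0], "claw": 10}, {"translation": [0, 0, 0], "rotation": [0, 0, 0], "claw": 10}, {"translation": [0, 0, 0], "rotation": [0, 0, 0], "claw": 10}, {"translation": [0, 0, 0], "rotation": [0, 0, 0], "claw": 10}, {"translation": [0, 0, 0], "rotation": [0, 0, 0], "claw": 10}]'

```text
clock: 2.95
tool_pos: [0.5769, -0.0709, 0.0996]
orientation: [-179.9, 0.0, -96.0]
force: [-0.0, 0.3, 4.5]
opening: 0.0259
gripper_force: 30.0
```

>>> arm_command --steps '[{"translation": [0, 0, 0], "rotation": [0, 0, 0], "claw": 10}, {"translation": [0, 0, 0], "rotation": [0, 0, 0], "claw": 10}]'

```text
clock: 3.15
tool_pos: [0.5771, -0.0709, 0.0995]
orientation: [-179.9, 0.0, -96.0]
force: [0.7, -0.0, 6.3]
opening: 0.0259
gripper_force: 29.9
```

Run:
```python
from h import *
cm,p,d=snap("wrist","w2"); 
a=cv2.resize(p[200:440,120:520],None,fx=2,fy=2); cv2.imwrite("pics/w2c.png",a[:,:,::-1])
```

```text
(no output)
```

View pics/w2c.png

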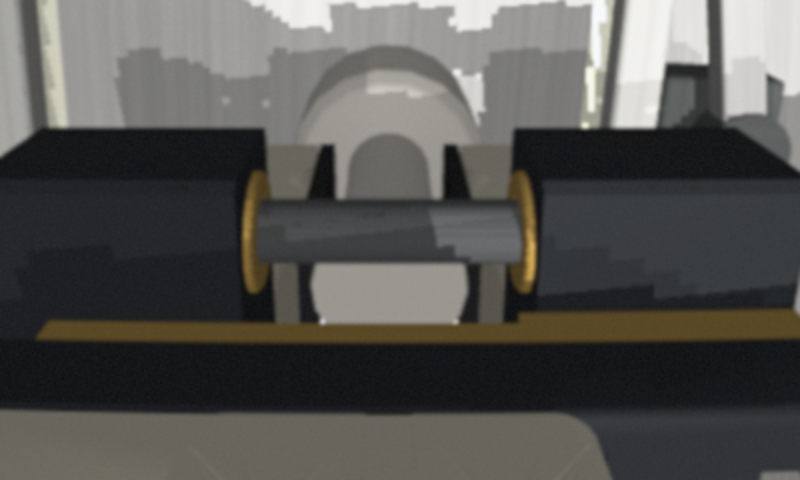

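The fingers are bearing on the knob's lower edge, with a gap at the stem. I'll regrip squarely on the 28 mm knob, 27 mm higher.

>>> arm_command --steps '[{"translation": [0, 0, 0], "rotation": [0, 0, 0], "claw": 55}, {"translation": [0, 0, 0], "rotation": [0, 0, 0], "claw": 55}, {"translation": [0, 0, 0], "rotation": [0, 0, 0], "claw": 55}, {"translation": [0, 0, -26], "rotation": [0, 0, 0], "claw": 55}, {"translation": [0, 0, -26], "rotation": [0, 0, 0], "claw": 55}]'

```text
clock: 3.7
tool_pos: [0.5776, -0.0708, 0.127]
orientation: [-179.8, 0.0, -96.0]
force: [0.6, 0.7, 0.2]
opening: 0.0542
gripper_force: 0.0
```

>>> arm_command --steps '[{"translation": [0, 0, 0], "rotation": [0, 0, 0], "claw": 10}, {"translation": [0, 0, 0], "rotation": [0, 0, 0], "claw": 10}, {"translation": [0, 0, 0], "rotation": [0, 0, 0], "claw": 10}, {"translation": [0, 0, 0], "rotation": [0, 0, 0], "claw": 10}, {"translation": [0, 0, 0], "rotation": [0, 0, 0], "claw": 10}]'

```text
clock: 4.2
tool_pos: [0.5758, -0.0708, 0.1241]
orientation: [180.0, -0.0, -96.1]
force: [0.1, -0.5, -0.9]
opening: 0.0264
gripper_force: 30.0
```

>>> arm_command --steps '[{"translation": [0, 0, 0], "rotation": [0, 0, 0], "claw": 10}, {"translation": [0, 0, -5], "rotation": [0, 0, 0], "claw": 10}, {"translation": [0, 0, -15], "rotation": [0, 0, 0], "claw": 10}, {"translation": [0, 0, -30], "rotation": [0, 0, 0], "claw": 10}, {"translation": [0, 0, -30], "rotation": [0, 0, 0], "claw": 10}]'

```text
clock: 4.7
tool_pos: [0.5777, -0.0707, 0.1574]
orientation: [-179.8, 0.0, -96.0]
force: [-0.3, -0.3, -0.8]
opening: 0.0264
gripper_force: 30.0
```

Run:
```python
from h import *
cm,p,d=snap("wrist","w3")
cv2.imwrite("pics/w3c.png",cv2.resize(p[60:440,60:580],None,fx=1.5,fy=1.5)[:,:,::-1])
cm,p,d=snap("scene","s3"); print(ctrl.get_obs()["force"])
```

```text
[-1.22888346  0.08304717 -0.47154397]
```

View pics/w3c.png

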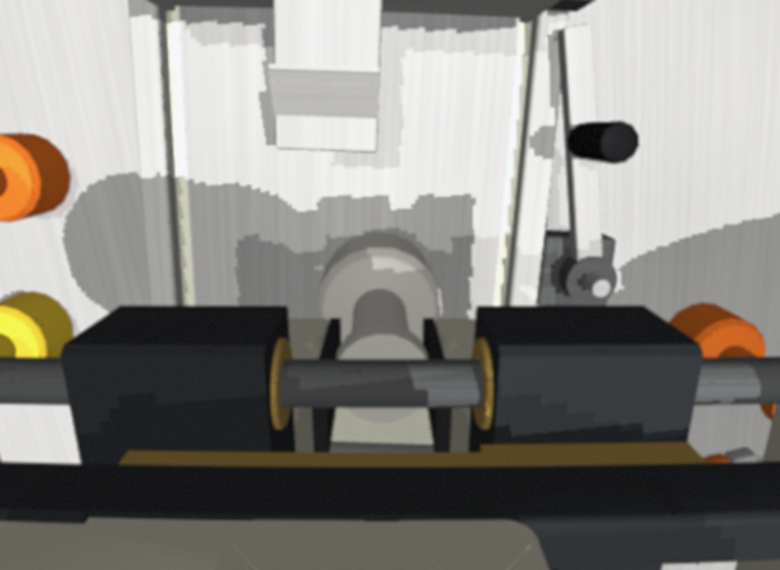

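The cutter is held by its knob and hangs upright, clear of the bed.

```bash
python3 -c "
from h import *
plan((.5765,-.071,.285,-96),(.4936,.323,.285,-96),(.4936,.323,.075,-96),(.4936,.323,.067,-96),step=42)"
```

```text
-> [ 5.76e-01 -7.10e-02  2.85e-01 -9.60e+01] 4 rows
   [0.0, -0.0, -32.0] -0.0
   [0.0, -0.0, -65.0] -0.01
   [0.0, -0.0, -97.0] -0.01
   [0.0, -0.0, -130.0] -0.01
  --
-> [  0.494   0.323   0.285 -96.   ] 10 rows
   [-38.0, 12.0, 0.0] -0.0
   [-77.0, 25.0, 0.0] -0.0
   [-115.0, 37.0, 0.0] -0.0
   [-153.0, 49.0, 0.0] -0.0
   [-192.0, 62.0, 0.0] -0.0
  --
   [-38.0, 12.0, 0.0] -0.0
   [-77.0, 25.0, 0.0] -0.0
   [-115.0, 37.0, 0.0] -0.0
   [-153.0, 49.0, 0.0] -0.0
   [-192.0, 62.0, 0.0] -0.0
  --
-> [ 4.94e-01  3.23e-01  7.50e-02 -9.60e+01] 5 rows
   [0.0, 0.0, 42.0] -0.0
   [0.0, 0.0, 84.0] -0.0
   [0.0, 0.0, 126.0] -0.0
   [0.0, 0.0, 168.0] -0.0
   [0.0, 0.0, 210.0] -0.0
  --
-> [ 4.94e-01  3.23e-01  6.70e-02 -9.60e+01] 1 rows
   [0.0, 0.0, 8.0] -0.0
  --
```

>>> arm_command --steps '[{"translation": [0, 0, -30], "rotation": [0, 0, 0], "claw": 10}, {"translation": [0, 0, -65], "rotation": [0, 0, 0], "claw": 10}, {"translation": [0, 0, -100], "rotation": [0, 0, 0], "claw": 10}, {"translation": [0, 0, -130], "rotation": [0, 0, 0], "claw": 10}]'

```text
clock: 5.2
tool_pos: [0.5759, -0.0708, 0.2858]
orientation: [-180.0, 0.0, -96.0]
force: [1.7, 1.3, -1.1]
opening: 0.0262
gripper_force: 30.0
```

>>> arm_command --steps '[{"translation": [-25, 8, 0], "rotation": [0, 0, 0], "claw": 10}, {"translation": [-60, 20, 0], "rotation": [0, 0, 0], "claw": 10}, {"translation": [-100, 32, 0], "rotation": [0, 0, 0], "claw": 10}, {"translation": [-146, 47, 0], "rotation": [0, 0, 0], "claw": 10}, {"translation": [-192, 62, 0], "rotation": [0, 0, 0], "claw": 10}]'

```text
clock: 5.7
tool_pos: [0.5337, 0.128, 0.284]
orientation: [180.0, -0.0, -96.1]
force: [0.9, -0.1, -1.9]
opening: 0.0264
gripper_force: 30.0
```

>>> arm_command --steps '[{"translation": [-46, 15, 0], "rotation": [0, 0, 0], "claw": 10}, {"translation": [-90, 29, 0], "rotation": [0, 0, 0], "claw": 10}, {"translation": [-130, 42, 0], "rotation": [0, 0, 0], "claw": 10}, {"translation": [-165, 53, 0], "rotation": [0, 0, 0], "claw": 10}, {"translation": [-192, 62, 0], "rotation": [0, 0, 0], "claw": 10}]'

```text
clock: 6.2
tool_pos: [0.4922, 0.3262, 0.2836]
orientation: [179.9, -0.0, -96.0]
force: [0.1, 0.5, -1.5]
opening: 0.0264
gripper_force: 30.0
```

>>> arm_command --steps '[{"translation": [0, 0, 40], "rotation": [0, 0, 0], "claw": 10}, {"translation": [0, 0, 85], "rotation": [0, 0, 0], "claw": 10}, {"translation": [0, 0, 130], "rotation": [0, 0, 0], "claw": 10}, {"translation": [0, 0, 170], "rotation": [0, 0, 0], "claw": 10}, {"translation": [0, 0, 195], "rotation": [0, 0, 0], "claw": 10}]'

```text
clock: 6.7
tool_pos: [0.4915, 0.3225, 0.0856]
orientation: [179.8, -0.2, -96.1]
force: [0.3, -0.2, -0.1]
opening: 0.0267
gripper_force: 30.0
```

Run:
```python
from h import *
print(ctrl.get_obs()["tool_pos"])
cm,p,d=snap("scene","s4"); pt=proj(cm,(.4936,.323,.06)).astype(int); print(pt)
u,v=pt;cv2.imwrite("pics/s4c.png",cv2.resize(p[max(v-110,0):v+110,max(u-150,0):u+150],None,fx=2.6,fy=2.6)[:,:,::-1])
```

```text
[0.49152573 0.32250685 0.08561485]
[429 198]
```

View pics/s4c.png

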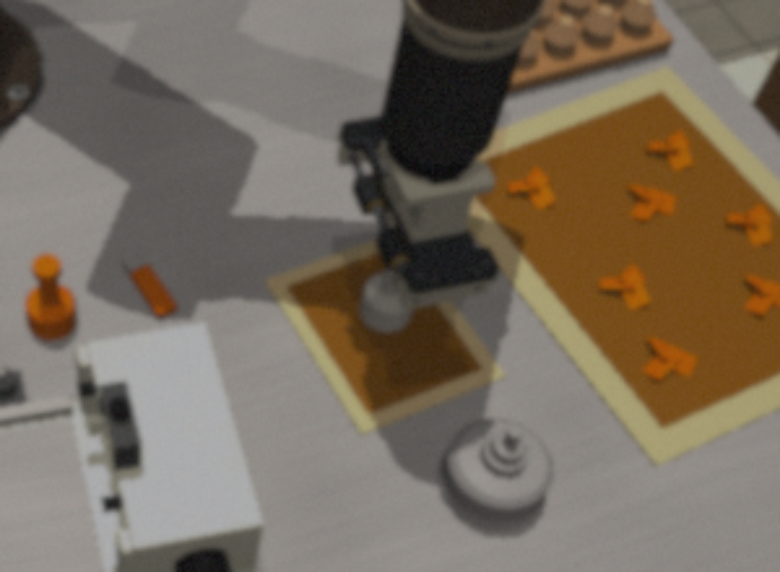

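The cutter is upright above the mat's middle (crop 385,300). Now I'll lower it until it touches.

>>> arm_command --steps '[{"translation": [0, 0, 8], "rotation": [0, 0, 0], "claw": 10}, {"translation": [0, 0, 14], "rotation": [0, 0, 0], "claw": 10}, {"translation": [0, 0, 17], "rotation": [0, 0, 0], "claw": 10}, {"translation": [0, 0, 17], "rotation": [0, 0, 0], "claw": 10}]'

```text
clock: 7.15
tool_pos: [0.4935, 0.3245, 0.0733]
orientation: [-180.0, 0.1, -96.0]
force: [-0.3, -0.4, -0.7]
opening: 0.0265
gripper_force: 30.0
```

>>> arm_command --steps '[{"translation": [0, 0, 2], "rotation": [0, 0, 0], "claw": 10}, {"translation": [0, 0, 2], "rotation": [0, 0, 0], "claw": 10}]'

```text
clock: 7.35
tool_pos: [0.4934, 0.3243, 0.0711]
orientation: [-180.0, 0.0, -96.0]
force: [-0.1, 0.3, 0.7]
opening: 0.0262
gripper_force: 30.0
```

>>> arm_command --steps '[{"translation": [0, 0, 2], "rotation": [0, 0, 0], "claw": 10}, {"translation": [0, 0, 2], "rotation": [0, 0, 0], "claw": 10}]'

```text
clock: 7.55
tool_pos: [0.4931, 0.3241, 0.0685]
orientation: [180.0, 0.0, -96.0]
force: [-0.3, -0.1, -1.0]
opening: 0.0265
gripper_force: 30.0
```

>>> arm_command --steps '[{"translation": [0, 0, 1], "rotation": [0, 0, 0], "claw": 10}, {"translation": [0, 0, 1], "rotation": [0, 0, 0], "claw": 10}]'

```text
clock: 7.75
tool_pos: [0.4931, 0.3241, 0.0674]
orientation: [180.0, -0.0, -96.0]
force: [-0.8, 0.4, -0.9]
opening: 0.0264
gripper_force: 30.0
```

>>> arm_command --steps '[{"translation": [0, 0, 1], "rotation": [0, 0, 0], "claw": 10}, {"translation": [0, 0, 1], "rotation": [0, 0, 0], "claw": 10}]'

```text
clock: 7.95
tool_pos: [0.4932, 0.3241, 0.0664]
orientation: [180.0, -0.0, -96.0]
force: [-0.1, 1.0, -0.2]
opening: 0.0263
gripper_force: 30.0
```

>>> arm_command --steps '[{"translation": [0, 0, 1], "rotation": [0, 0, 0], "claw": 10}, {"translation": [0, 0, 1], "rotation": [0, 0, 0], "claw": 10}]'

```text
clock: 8.15
tool_pos: [0.4935, 0.3244, 0.0659]
orientation: [-180.0, 0.0, -96.0]
force: [-0.0, -0.8, 1.4]
opening: 0.0266
gripper_force: 30.0
```

>>> arm_command --steps '[{"translation": [0, 0, 1], "rotation": [0, 0, 0], "claw": 10}, {"translation": [0, 0, 1], "rotation": [0, 0, 0], "claw": 10}, {"translation": [0, 0, 1], "rotation": [0, 0, 0], "claw": 30}, {"translation": [0, 0, 1], "rotation": [0, 0, 0], "claw": 50}, {"translation": [0, 0, 1], "rotation": [0, 0, 0], "claw": 50}]'

```text
clock: 8.65
tool_pos: [0.493, 0.3239, 0.0643]
orientation: [180.0, -0.0, -96.1]
force: [-0.8, -0.8, 0.1]
opening: 0.0405
gripper_force: 0.0
```

>>> arm_command --steps '[{"translation": [0, 0, 0], "rotation": [0, 0, 0], "claw": 50}, {"translation": [0, 0, -40], "rotation": [0, 0, 0], "claw": 50}, {"translation": [0, 0, -85], "rotation": [0, 0, 0], "claw": 50}, {"translation": [0, 0, -135], "rotation": [0, 0, 0], "claw": 50}, {"translation": [0, 0, -184], "rotation": [0, 0, 0], "claw": 50}]'

```text
clock: 9.15
tool_pos: [0.4929, 0.3238, 0.2504]
orientation: [180.0, -0.0, -96.0]
force: [0.3, 1.9, -0.4]
opening: 0.0501
gripper_force: 0.0
```

Run:
```python
from h import *
z=np.load('pics/w3.npz');cm=cam("wrist",dict(tool_pos=z['pos'],orientation=z['ori']))
print('knob',onz(cm,472,154,.118),'pivot',onz(cm,60+601/1.5,60+287/1.5,.09))
plan((.480,-.122,.215,-96),(.480,-.122,.098,-96))
```

```text
knob [ 0.48289774 -0.12528955  0.118     ] pivot [ 0.47784024 -0.05847153  0.09      ]
-> [  0.48   -0.122   0.215 -96.   ] 10 rows
   [44.0, -3.0, 4.0] -0.0
   [89.0, -7.0, 7.0] -0.0
   [133.0, -10.0, 11.0] -0.0
   [178.0, -14.0, 14.0] -0.0
   [222.0, -17.0, 18.0] -0.0
  --
   [44.0, -3.0, 4.0] -0.0
   [89.0, -7.0, 7.0] -0.0
   [133.0, -10.0, 11.0] -0.0
   [178.0, -14.0, 14.0] -0.0
   [222.0, -17.0, 18.0] -0.0
  --
-> [  0.48   -0.122   0.098 -96.   ] 3 rows
   [0.0, -0.0, 39.0] -0.0
   [0.0, -0.0, 78.0] -0.0
   [0.0, -0.0, 117.0] -0.0
  --
```

>>> arm_command --steps '[{"translation": [44, -3, 4], "rotation": [0, 0, 0], "claw": 40}, {"translation": [89, -7, 7], "rotation": [0, 0, 0], "claw": 40}, {"translation": [133, -10, 11], "rotation": [0, 0, 0], "claw": 40}, {"translation": [178, -14, 14], "rotation": [0, 0, 0], "claw": 40}, {"translation": [222, -17, 18], "rotation": [0, 0, 0], "claw": 40}]'

```text
clock: 9.65
tool_pos: [0.4863, 0.0999, 0.2305]
orientation: [-180.0, 0.0, -96.0]
force: [0.8, -0.2, 0.6]
opening: 0.0401
gripper_force: 0.0
```

>>> arm_command --steps '[{"translation": [44, -3, 4], "rotation": [0, 0, 0], "claw": 40}, {"translation": [89, -7, 7], "rotation": [0, 0, 0], "claw": 40}, {"translation": [133, -10, 11], "rotation": [0, 0, 0], "claw": 40}, {"translation": [178, -14, 14], "rotation": [0, 0, 0], "claw": 40}, {"translation": [223, -18, 18], "rotation": [0, 0, 0], "claw": 40}]'

```text
clock: 10.15
tool_pos: [0.4808, -0.1238, 0.2127]
orientation: [-180.0, 0.0, -96.0]
force: [0.3, 0.5, 0.1]
opening: 0.0397
gripper_force: 0.0
```

>>> arm_command --steps '[{"translation": [0, 0, 0], "rotation": [0, 0, 0], "claw": 40}, {"translation": [0, 0, 0], "rotation": [0, 0, 0], "claw": 40}]'

```text
clock: 10.35
tool_pos: [0.4807, -0.1232, 0.2122]
orientation: [180.0, -0.0, -96.2]
force: [0.8, 0.3, -0.0]
opening: 0.0401
gripper_force: 0.0
```

Run:
```python
from h import *
k0=np.array([.4805,-.1235]);P=np.array([.476,-.058])
v=k0-P; w=[]
for a in (.15,.3,.45,.6,.75,.9,1.0,1.1,1.2):
    q=P+R.from_euler('z',-a).as_matrix()[:2,:2]@v*.065/np.linalg.norm(v); w.append((*q,.098,-96-np.degrees(a)))
plan((*k0,.098,-96)); plan(*w,start=(*k0,.098,-96)); print(np.array(w).round(3))
# rows grouped in calls of 5, frame of call start
def grp(cur,ws):
    y=np.radians(cur[3]);A=np.array([[np.cos(y),np.sin(y)],[np.sin(y),-np.cos(y)]])
    for q in ws: print((A@(np.array(q[:2])-cur[:2])*1000).round(),round(-(q[3]-cur[3])/5,2))
grp((*k0,.098,-96),w[:5]);print();grp(w[4],w[5:])
```

```text
-> [  0.48   -0.124   0.098 -96.   ] 3 rows
   [0.0, 0.0, 38.0] -0.01
   [0.0, 0.0, 76.0] -0.03
   [0.0, 0.0, 114.0] -0.04
  --
-> [ 4.71000e-01 -1.23000e-01  9.80000e-02 -1.04594e+02] 2 rows
   [0.0, 5.0, 0.0] 0.86
   [0.0, 10.0, 0.0] 1.72
  --
-> [ 4.61000e-01 -1.21000e-01  9.80000e-02 -1.13189e+02] 2 rows
   [0.0, 5.0, 0.0] 0.86
   [1.0, 10.0, 0.0] 1.72
  --
-> [ 4.52000e-01 -1.18000e-01  9.80000e-02 -1.21783e+02] 2 rows
   [0.0, 5.0, 0.0] 0.86
   [1.0, 10.0, 0.0] 1.72
  --
-> [ 4.43000e-01 -1.14000e-01  9.80000e-02 -1.30377e+02] 2 rows
   [0.0, 5.0, 0.0] 0.86
   [1.0, 10.0, 0.0] 1.72
  --
-> [ 4.35000e-01 -1.08000e-01  9.80000e-02 -1.38972e+02] 2 rows
   [0.0, 5.0, 0.0] 0.86
   [1.0, 10.0, 0.0] 1.72
  --
-> [ 4.28000e-01 -1.02000e-01  9.80000e-02 -1.47566e+02] 2 rows
   [0.0, 5.0, 0.0] 0.86
   [1.0, 10.0, 0.0] 1.72
  --
-> [ 4.24000e-01 -9.70000e-02  9.80000e-02 -1.53296e+02] 1 rows
   [1.0, 6.0, 0.0] 1.15
  --
-> [ 4.20000e-01 -9.10000e-02  9.80000e-02 -1.59025e+02] 1 rows
   [1.0, 6.0, 0.0] 1.15
  --
-> [ 4.17000e-01 -8.60000e-02  9.80000e-02 -1.64755e+02] 1 rows
   [1.0, 6.0, 0.0] 1.15
  --
[[ 4.71000e-01 -1.23000e-01  9.80000e-02 -1.04594e+02]
 [ 4.61000e-01 -1.21000e-01  9.80000e-02 -1.13189e+02]
 [ 4.52000e-01 -1.18000e-01  9.80000e-02 -1.21783e+02]
 [ 4.43000e-01 -1.14000e-01  9.80000e-02 -1.30377e+02]
 [ 4.35000e-01 -1.08000e-01  9.80000e-02 -1.38972e+02]
 [ 4.28000e-01 -1.02000e-01  9.80000e-02 -1.47566e+02]
 [ 4.24000e-01 -9.70000e-02  9.80000e-02 -1.53296e+02]
 [ 4.20000e-01 -9.10000e-02  9.80000e-02 -1.59025e+02]
 [ 4.17000e-01 -8.60000e-02  9.80000e-02 -1.64755e+02]]
[ 0. 10.] 1.72
[-0. 20.] 3.44
[-2. 29.] 5.16
[-5. 38.] 6.88
[-10.  47.] 8.59

[ 1. 10.] 1.72
[ 1. 16.] 2.86
[-0. 23.] 4.01
[-1. 29.] 5.16
```

>>> arm_command --steps '[{"translation": [0, 0, 40], "rotation": [0, 0, 0], "claw": 40}, {"translation": [0, 0, 80], "rotation": [0, 0, 0], "claw": 40}, {"translation": [0, 0, 105], "rotation": [0, 0, 0], "claw": 40}, {"translation": [0, 0, 114], "rotation": [0, 0, 0], "claw": 40}, {"translation": [0, 0, 114], "rotation": [0, 0, 0], "claw": 40}]'

```text
clock: 10.85
tool_pos: [0.4809, -0.1213, 0.0979]
orientation: [179.9, -0.0, -96.0]
force: [0.8, -0.3, 0.8]
opening: 0.0399
gripper_force: 0.0
```

>>> arm_command --steps '[{"translation": [0, 10, 0], "rotation": [0, 0, 1.5], "claw": 40}, {"translation": [0, 20, 0], "rotation": [0, 0, 3], "claw": 40}, {"translation": [-2, 29, 0], "rotation": [0, 0, 4.6], "claw": 40}, {"translation": [-5, 38, 0], "rotation": [0, 0, 6.2], "claw": 40}, {"translation": [-10, 47, 0], "rotation": [0, 0, 7.8], "claw": 40}]'

```text
clock: 11.35
tool_pos: [0.4372, -0.1066, 0.1007]
orientation: [-179.8, 0.2, -135.3]
force: [1.2, 0.5, 0.0]
opening: 0.0401
gripper_force: 0.7
```

>>> arm_command --steps '[{"translation": [0, 10, 0], "rotation": [0, 0, 1.7], "claw": 40}, {"translation": [0, 17, 0], "rotation": [0, 0, 3], "claw": 40}, {"translation": [0, 24, 0], "rotation": [0, 0, 4.2], "claw": 40}, {"translation": [-1, 30, 0], "rotation": [0, 0, 5.2], "claw": 40}, {"translation": [-1, 30, 0], "rotation": [0, 0, 5.2], "claw": 40}]'

```text
clock: 11.85
tool_pos: [0.4162, -0.0843, 0.1004]
orientation: [-180.0, 0.2, -161.0]
force: [0.4, 0.3, -0.1]
opening: 0.0398
gripper_force: 0.0
```

The lever has swung. I'll rise, then move in behind the handle.

>>> arm_command --steps '[{"translation": [0, 0, -40], "rotation": [0, 0, 0], "claw": 40}, {"translation": [0, 0, -85], "rotation": [0, 0, 0], "claw": 30}, {"translation": [0, 0, -130], "rotation": [0, 0, 0], "claw": 10}, {"translation": [0, 0, -160], "rotation": [0, 0, 0], "claw": 0}, {"translation": [0, 0, -160], "rotation": [0, 0, 0], "claw": 0}]'

```text
clock: 12.35
tool_pos: [0.4178, -0.0851, 0.2644]
orientation: [-179.9, 0.6, -160.8]
force: [0.5, 0.4, 0.2]
opening: 0.0136
gripper_force: 0.0
```

Run:
```python
from h import *
plan((.567,-.264,.26,-96),(.567,-.264,.167,-96))
```

```text
-> [  0.567  -0.264   0.26  -96.   ] 8 rows
   [-10.0, -27.0, 1.0] -1.62
   [-21.0, -55.0, 1.0] -3.24
   [-31.0, -82.0, 2.0] -4.86
   [-41.0, -109.0, 2.0] -6.48
   [-51.0, -136.0, 3.0] -8.1
  --
   [10.0, -27.0, 1.0] -1.62
   [20.0, -55.0, 1.0] -3.24
   [30.0, -82.0, 2.0] -4.86
  --
-> [  0.567  -0.264   0.167 -96.   ] 2 rows
   [0.0, 0.0, 46.0] -0.0
   [0.0, 0.0, 93.0] -0.0
  --
```

>>> arm_command --steps '[{"translation": [-10, -27, 1], "rotation": [0, 0, -1.62], "claw": 0}, {"translation": [-21, -55, 1], "rotation": [0, 0, -3.24], "claw": 0}, {"translation": [-31, -82, 2], "rotation": [0, 0, -4.86], "claw": 0}, {"translation": [-41, -109, 2], "rotation": [0, 0, -6.48], "claw": 0}, {"translation": [-51, -136, 3], "rotation": [0, 0, -8.1], "claw": 0}]'

```text
clock: 12.85
tool_pos: [0.5083, -0.1984, 0.256]
orientation: [-180.0, 0.0, -120.0]
force: [-0.4, 0.2, 0.2]
opening: 0.0001
gripper_force: 0.0
```

>>> arm_command --steps '[{"translation": [10, -27, 1], "rotation": [0, 0, -1.62], "claw": 0}, {"translation": [20, -55, 1], "rotation": [0, 0, -3.24], "claw": 0}, {"translation": [30, -82, 2], "rotation": [0, 0, -4.86], "claw": 0}, {"translation": [30, -82, 2], "rotation": [0, 0, -4.86], "claw": 0}]'

```text
clock: 13.25
tool_pos: [0.5642, -0.267, 0.2524]
orientation: [179.9, -0.0, -95.9]
force: [-0.3, 0.1, -0.9]
opening: 0.0004
gripper_force: 0.0
```

Run:
```python
from h import *
o=ctrl.get_obs();print(o["tool_pos"],o["orientation"])
cm,p,d=snap("top","t5")
cv2.imwrite("pics/t5c.png",cv2.resize(p[150:390,130:530],None,fx=2,fy=2)[:,:,::-1])
```

```text
[ 0.56423326 -0.26696081  0.25241784] [ 1.79925442e+02 -2.59711119e-02 -9.58793114e+01]
```

View pics/t5c.png

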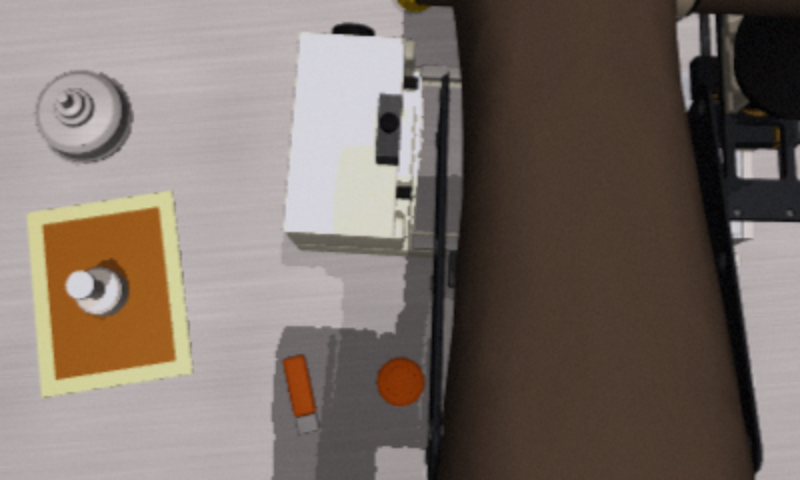

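The cutter stands upright on the mat (crop 100,290). The lever is hidden by the arm, so the push force will show whether it is clear. Next I'll go down and push in stages.

>>> arm_command --steps '[{"translation": [0, -3, 40], "rotation": [0, 0, 0], "claw": 0}, {"translation": [0, -3, 75], "rotation": [0, 0, 0], "claw": 0}, {"translation": [0, -3, 85], "rotation": [0, 0, 0], "claw": 0}, {"translation": [0, -3, 85], "rotation": [0, 0, 0], "claw": 0}]'

```text
clock: 13.7
tool_pos: [0.5648, -0.2646, 0.1678]
orientation: [179.8, 0.0, -96.2]
force: [1.0, -0.7, 0.7]
opening: 0.0004
gripper_force: 0.0
```

>>> arm_command --steps '[{"translation": [-8, 0, 0], "rotation": [0, 0, 0], "claw": 0}, {"translation": [-16, 0, 0], "rotation": [0, 0, 0], "claw": 0}, {"translation": [-24, 0, 0], "rotation": [0, 0, 0], "claw": 0}, {"translation": [-32, 0, 0], "rotation": [0, 0, 0], "claw": 0}, {"translation": [-40, 0, 0], "rotation": [0, 0, 0], "claw": 0}]'

```text
clock: 14.2
tool_pos: [0.5707, -0.2248, 0.1695]
orientation: [-179.9, -0.0, -96.2]
force: [0.5, -3.0, 0.3]
opening: 0.0002
gripper_force: 1.2
```

>>> arm_command --steps '[{"translation": [-15, 0, 0], "rotation": [0, 0, 0], "claw": 0}, {"translation": [-35, 0, 0], "rotation": [0, 0, 0], "claw": 0}, {"translation": [-60, 0, 0], "rotation": [0, 0, 0], "claw": 0}, {"translation": [-80, 0, 0], "rotation": [0, 0, 0], "claw": 0}, {"translation": [-95, 0, 0], "rotation": [0, 0, 0], "claw": 0}]'

```text
clock: 14.7
tool_pos: [0.5806, -0.1293, 0.1687]
orientation: [-180.0, -0.0, -96.2]
force: [2.1, -2.8, 0.0]
opening: 0.0003
gripper_force: 1.3
```

>>> arm_command --steps '[{"translation": [-8, 0, 0], "rotation": [0, 0, 0], "claw": 0}, {"translation": [-16, 0, 0], "rotation": [0, 0, 0], "claw": 0}, {"translation": [-24, 0, 0], "rotation": [0, 0, 0], "claw": 0}, {"translation": [-30, 0, 0], "rotation": [0, 0, 0], "claw": 0}, {"translation": [-36, 0, 0], "rotation": [0, 0, 0], "claw": 0}]'

```text
clock: 15.2
tool_pos: [0.5843, -0.095, 0.1685]
orientation: [180.0, -0.0, -96.3]
force: [1.1, -2.7, 0.2]
opening: 0.0005
gripper_force: 1.1
```

>>> arm_command --steps '[{"translation": [-3, 0, 0], "rotation": [0, 0, 0], "claw": 0}, {"translation": [-6, 0, 0], "rotation": [0, 0, 0], "claw": 0}, {"translation": [-9, 0, 0], "rotation": [0, 0, 0], "claw": 0}, {"translation": [-12, 0, 0], "rotation": [0, 0, 0], "claw": 0}]'

```text
clock: 15.6
tool_pos: [0.5853, -0.0868, 0.1687]
orientation: [180.0, -0.3, -96.3]
force: [4.3, -21.9, -3.4]
opening: 0.0006
gripper_force: 10.9
```

>>> arm_command --steps '[{"translation": [-3, 0, 0], "rotation": [0, 0, 0], "claw": 0}, {"translation": [-5, 0, 0], "rotation": [0, 0, 0], "claw": 0}, {"translation": [-5, 0, 0], "rotation": [0, 0, 0], "claw": 0}]'

```text
clock: 15.9
tool_pos: [0.5859, -0.0791, 0.1684]
orientation: [180.0, -0.0, -96.3]
force: [-0.1, -0.4, 0.6]
opening: 0.0002
gripper_force: 0.3
```

>>> arm_command --steps '[{"translation": [-2, 0, 0], "rotation": [0, 0, 0], "claw": 0}, {"translation": [-4, 0, 0], "rotation": [0, 0, 0], "claw": 0}, {"translation": [-4, 0, 0], "rotation": [0, 0, 0], "claw": 0}]'

```text
clock: 16.2
tool_pos: [0.5863, -0.0741, 0.1684]
orientation: [180.0, -0.0, -96.2]
force: [0.2, -2.9, -0.4]
opening: 0.0003
gripper_force: 1.4
```

>>> arm_command --steps '[{"translation": [-2, 0, 0], "rotation": [0, 0, 0], "claw": 0}, {"translation": [-4, 0, 0], "rotation": [0, 0, 0], "claw": 0}, {"translation": [-4, 0, 0], "rotation": [0, 0, 0], "claw": 0}]'

```text
clock: 16.5
tool_pos: [0.5863, -0.0736, 0.1685]
orientation: [179.9, -0.3, -96.3]
force: [0.8, -19.0, -2.4]
opening: 0.0005
gripper_force: 9.5
```

>>> arm_command --steps '[{"translation": [-2, 0, 0], "rotation": [0, 0, 0], "claw": 0}, {"translation": [-2, 0, 0], "rotation": [0, 0, 0], "claw": 0}, {"translation": [-2, 0, 0], "rotation": [0, 0, 0], "claw": 0}]'

```text
clock: 16.8
tool_pos: [0.5862, -0.0734, 0.1685]
orientation: [179.9, -0.4, -96.3]
force: [3.5, -27.2, -3.4]
opening: 0.0004
gripper_force: 13.6
```

Run:
```python
from h import *
print(ctrl.get_obs()["force"])
cm,p,d=snap("scene","s6")
cv2.imwrite("pics/s6c.png",cv2.resize(p[190:350,140:400],None,fx=3,fy=3,interpolation=cv2.INTER_CUBIC)[:,:,::-1])
```

```text
[  3.4970677  -27.17311106  -3.42345564]
```

View pics/s6c.png

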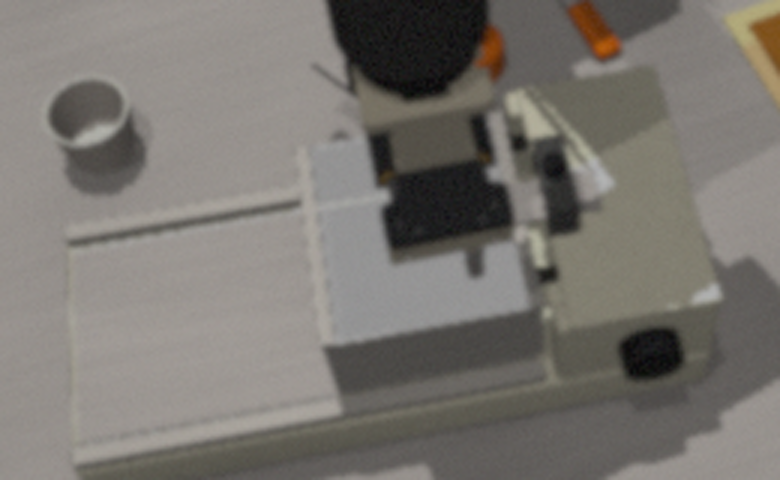

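The guard is up against the cover end, with the fingers behind the handle. I'll back off, rise and check the latch knob's height and the opening.

>>> arm_command --steps '[{"translation": [8, 0, 0], "rotation": [0, 0, 0], "claw": 0}, {"translation": [15, 0, 0], "rotation": [0, 0, 0], "claw": 0}, {"translation": [15, 0, -40], "rotation": [0, 0, 0], "claw": 0}, {"translation": [15, 0, -85], "rotation": [0, 0, 0], "claw": 0}, {"translation": [15, 0, -100], "rotation": [0, 0, 0], "claw": 0}]'

```text
clock: 17.35
tool_pos: [0.5876, -0.0828, 0.2737]
orientation: [-179.6, 0.1, -96.2]
force: [0.4, -0.1, 0.0]
opening: 0.0005
gripper_force: 0.0
```

>>> arm_command --steps '[{"translation": [50, 0, 0], "rotation": [0, 0, 0], "claw": 0}, {"translation": [100, 0, 0], "rotation": [0, 0, 0], "claw": 0}, {"translation": [150, 0, 0], "rotation": [0, 0, 0], "claw": 0}, {"translation": [200, 0, 0], "rotation": [0, 0, 0], "claw": 0}, {"translation": [240, 0, 0], "rotation": [0, 0, 0], "claw": 0}]'

```text
clock: 17.85
tool_pos: [0.5594, -0.3235, 0.2687]
orientation: [-180.0, 0.0, -96.2]
force: [-0.4, 0.1, -0.2]
opening: 0.0002
gripper_force: 0.0
```

Run:
```python
from h import *
cm,p,d=snap("top","t7")
cv2.imwrite("pics/t7c.png",cv2.resize(p[150:350,140:420],None,fx=2.8,fy=2.8,interpolation=cv2.INTER_CUBIC)[:,:,::-1])
z0=np.load('pics/top0.npz'); 
def knob(p,d):
    g=p.max(2)[195:232,308:340]; m=(g<40).astype(np.uint8); n,l,s,c=cv2.connectedComponentsWithStats(m)
    for i in range(1,n):
        if s[i,4]>15: print(s[i],(c[i]+[308,195]).round(1), np.percentile([atd(cm,u+308,v+195,d[v+195,u+308])[2] for v,u in np.argwhere(l==i)],[50,80,95]).round(4))
knob(z0['p'],z0['d']);print();knob(p,d)
```

```text
[ 11  11  11  12 108] [324.  211.2] [0.1926 0.1942 0.1956]
[10 33 11  4 43] [323.1 229.5] [0.167  0.1758 0.1792]

[12 11  9 11 76] [324. 211.] [0.1932 0.1949 0.1965]
[10 33 11  4 39] [323.2 229.6] [0.1657 0.1756 0.1783]
```

View pics/t7c.png

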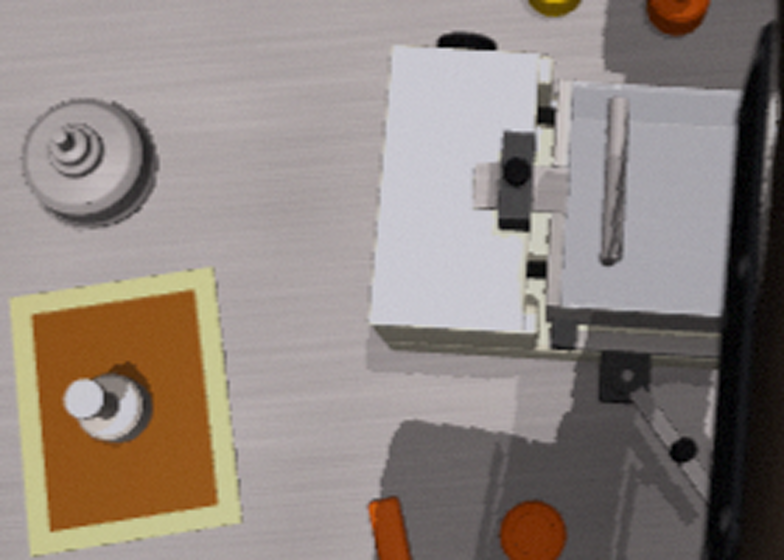

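The latch knob is back at 195 mm, its start height. The force rose to 22 N and then dropped off as the tooth passed, and the guard sits on its black buffers (crop 545,115 and 537,268). The lever is swung out (knob at 683,450). The cutter is upright on the mat (105,405), the burner and lighter are where they were, and the cup was undisturbed in the scene view. The arm is clear of everything.

```bash
python3 -c "
from plant import ctrl
print(ctrl.close_job())"
```

```text
the job is handed in; nothing more can be done
None
```

I handed the job in: the cutter stands upright on the small mat, the lever is swung out clear of the guard, and the guard is shut with its latch down. I judged the catch from the latch knob's height and the push force, without a pull-back test.

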